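# Close the belt grinder's drive compartment

### The arm

A 6-joint arm with a two-finger parallel gripper is mounted at the origin on the work surface. World frame = base frame: x ahead of the robot, y to its left, z up, the work surface at z = 0. Lengths are in m, angles in degrees, forces in N, time in s.
With the tool pointing down it reaches from about 0.25 to 0.725 m from the base axis. Payload 9.7 kg.
Tool frame: the origin (TCP) lies at the centre of the arm's flange, where the gripper is bolted on; the fingertips stand 173 mm ahead of it and the grasp point (between the pads) lies bot.grip_depth ahead of it (bot.grip_depth is the distance from the TCP to the grasp point, in m); z points along the fingers, y is the direction in which the jaws open and shut (so a half turn about z gives the same grasp; the last joint's range is limited). The gripper opens to 85 mm and grips with 20 to 120 N. Pads are 22 mm wide; open, the fingers measure 114 mm over their backs; the gripper's body (76 mm by 85 mm) begins 54 mm behind the grasp point. The pads swing forward as they close: fully open they stand 13 mm farther back than shut.
Start: joints at [-69.041, 4.979, 10.078, 95.1, 0, 90], TCP at [0.197, -0.514, 0.405] pointing down, gripper open.
Joint ranges: [-179.16, 179.16], [-48.56, 103.87], [-65.8, 70.77], [-126.05, 130.52], [-82.76, 87.17], [-180, 180]. Speed limits (degrees/s): [127.2, 127.2, 147.25, 180, 180, 180].

### API

Orientations are given as [roll, pitch, yaw] about the fixed x, y, z axes, in that order (R = Rz(yaw) Ry(pitch) Rx(roll)).
In Python, from workcell import status, viewer, bot gives the robot as it stands. The module is installed in compiled form; this text tells all that it offers.
- The arm moves only by the tool move_arm, never from a script. Its argument "commands" is a list of rows, each an object with "claw": the gripper's target within -1 to 1 (fully open at 1, half-way at 0, shut at -1); "travel": the shift along the tool's x, y, z in cm, a list of three; "turn": the turn about the tool's z in degrees. A call has 1 to 5 rows; each row shifts and turns the commanded pose from where the row before left it, along the tool's axes as they then stand; what a row does not reach is not made up. A row lasts 1/12 s, in which the tool goes at most 41.7 mm and 7.16 degrees, less where a joint would pass 70% of its speed; a pose out of reach is approached as far as the arm can. A call is refused whole if a number of a shift passes 4.17 or a number of a turn 7.16, either way. A call with a gripper value outside its range is refused whole. The fingers move at their own pace and stop on an object; "squeeze" is the grip in N (left out, the last holds). Time passes only in rows, so rows that do not move let the fingers close. It gives the time, the measured TCP pose, the force and the opening at its end, in the units of the state.
- status.get_obs(): the state, without advancing time (a new reading comes with each control period).
- viewer.camera(name): name is "scene" or "top" or "wrist"; returns the picture (480x640x3 uint8, blue, green, red); there is no depth.
- viewer.camera_params(name): a dict with "camera_matrix" (3x3 intrinsics, pixels), "xyz" and "rotation" of the camera in the world. Camera axes: x right, y up, looking along -z (the intrinsics and any distortion apply to the point x, -y, -z); pixel columns grow to the right and rows downward; lengths in m; the calibration is good to about 2 mm. A picture is of the moment at which its call begins: read the wrist's pose just before it. camera_params takes no time and is no camera call; for the wrist camera it gives the pose at the moment of the call.
- bot.job_done(): hands the job in, once; it reports no verdict.
The state is a dict: "time": time; "q": joint angles; "qd": joint speeds; "joint_efforts": joint torques, N m; "ee_pos": TCP position; "tcp_rot": TCP orientation; "wrist_force": force on the tool from outside, world axes, zero at the start; "torque": the same for the moment, N m; "opening": finger opening in m.
Only numpy, scipy, OpenCV 4.12 (cv2) and the standard library are available. Lean on these libraries where they do the work, as an engineer would, in place of code of your own. Each camera call takes 0.05 s, during which the arm holds its last target.

### The job

The belt grinder's drive compartment stands open. Take the longer of the two loose covers by its handle, tip its leading end in under the compartment's overhanging lip, lower the other end until the cover lies flat in its pocket, and let go. Leave the short cover where it lies.

Things in the scene. Friction and masses are not known exactly. Their poses are not given: they have to be found in the camera images.
- long_cover_bar (a point): Long cover: flat bare aluminium plate, 150 (x) x 100 (y) x 6 mm, 0.3-0.5 kg, same either way round, lying handle up. A stirrup handle stands on its middle: dark square bar 14 x 14 mm, 80 mm long across the plate (along y), a post at each end; grip it closing along x. This point: the bar's centre, 54 mm above the plate's underside. z up.
- pocket (a point): Pocket in the fixed grinder's dark grey base; this point: its centre, on the flat seat the cover rests on (25 mm above the bench). 166 (x) x 114 mm (y), z up, lip at the -x end; other walls rise 18 mm above the seat, 15 mm thick. In the seat's middle a hole, x -30 to 55, y +-37 mm. The belt head stands at y 72 to 170 mm, top 118 mm above the bench. Cover in place: its bar centre 54 mm above this point.
- lip (a point): Mid-point of the lip's free edge, at its underside, 22 mm above the seat; axes as the pocket's. The lip, a bare steel plate 6 mm thick on the pocket's robot-side (-x) end, overhangs the pocket by 30 mm over its whole width. The opening left above is 136 mm long, less than the cover, so the cover goes in with its lip-side end low.
- short_cover_bar (a point): Short cover, which does not fit and must stay where it lies: same kind of plate and handle, but 95 (x) x 80 mm (y), bar 60 mm long. This point: its bar's centre, 54 mm above its underside. The covers lie side by side on the bench, to the right of the grinder, in either order.
There are look-alikes about, which are no part of the job. Leave any blue look-alike of the part that bears long_cover_bar alone.

How it is judged (in metres and radians):
At the end, for the whole second after the job is handed in: The long cover lies flat in the pocket with one end under the lip: its bar centre within 15 mm of the pocket's centre in x and in y and 49 to 59 mm above the seat, tilted less than 4 degrees, in line with the pocket within 10 degrees; the short cover is within 30 mm of where it began (x of long_cover_bar in the frame of pocket between -0.015 and 0.015 m and y of long_cover_bar in the frame of pocket between -0.015 and 0.015 m and z of long_cover_bar in the frame of pocket between 0.049 and 0.059 m and angle between long_cover_bar's own z axis and vertical below 0.07 rad and angle between the x axis of long_cover_bar and the x axis of pocket, either way round below 0.18 rad and distance of short_cover_bar from where it was at the start of the episode below 0.03 m); the robot touches nothing.
It fails at once if the short cover is moved by more than 30 mm (distance of short_cover_bar from where it was at the start of the episode above 0.03 m).
It also fails if it takes over 45 s, if anything falls off the work surface, if the arm or the gripper's body presses on something with over 40 N, if the wrist force passes 120 N, or if a joint passes its speed limit or range.

## Working session

There is one attempt and no reset: what is moved stays moved. The work goes in short steps, Python scripts to look and compute and a tool call to move; the robot and the scene stay as the last step left them, time stands still between calls to the robot, and variables do not carry over. Pictures are saved under pics/ and viewed, and the job is handed in when it is done.

Besides the shell and the picture viewer there is one more tool, called after "Call:" as name(argument=value, ...) on one line, values as JSON. move_arm: Moves the arm, as the interface text tells. Its arguments: {"type":"object","properties":{"commands":{"type":"array"},"squeeze":{"type":"number"}},"required":["commands"]}

```bash
mkdir -p pics
cat > h.py <<'E'
import numpy as np, cv2
from workcell import status, viewer, bot
def pose(o=None):
    o=o or status.get_obs(); return o['time'],np.round(o['ee_pos'],4),np.round(o['tcp_rot'],2),np.round(o['wrist_force'],1),round(o['opening'],4)
def proj(cp,P):
    K=np.array(cp['camera_matrix']);R=np.array(cp['rotation']);t=np.array(cp['xyz'])
    c=(np.atleast_2d(P)-t)@R; c=c*[1,-1,-1]; p=c@K.T; return p[:,:2]/p[:,2:]
def back(cp,uv,z):
    K=np.array(cp['camera_matrix']);R=np.array(cp['rotation']);t=np.array(cp['xyz'])
    uv=np.atleast_2d(uv).astype(float); d=np.c_[uv,np.ones(len(uv))]@np.linalg.inv(K).T; d=(d*[1,-1,-1])@R.T
    return t+d*((z-t[2])/d[:,2:])
E
python3 - <<'E'
from h import *
print(pose(),bot.grip_depth)
for n in ['top','scene']:
    cv2.imwrite(f'pics/{n}0.png',viewer.camera(n)); print(n,viewer.camera_params(n))
print(pose())
E
```

```text
(0.0, array([ 0.1967, -0.5136,  0.404 ]), array([-179.92,   -0.  ,   20.96]), array([-0.5, -0.4,  0.1]), 0.0856) 0.1547
top {'camera_matrix': array([[588.82053744,   0.        , 321.98055001],
       [  0.        , 588.82053744, 250.04521061],
       [  0.        ,   0.        ,   1.        ]]), 'xyz': array([ 0.40043761, -0.05775606,  1.42309267]), 'rotation': array([  3.9129024 ,  -0.59966742, -90.1011857 ])}
scene {'camera_matrix': array([[489.41374722,   0.        , 312.7505272 ],
       [  0.        , 489.41374722, 237.12604006],
       [  0.        ,   0.        ,   1.        ]]), 'xyz': array([1.05265453, 0.48393507, 0.64874376]), 'rotation': array([ 53.95724385,   1.25617022, 133.34034264])}
(0.1, array([ 0.1967, -0.5136,  0.404 ]), array([-179.93,    0.  ,   20.96]), array([-0.2,  0.2, -1.1]), 0.0855)
```

```bash
sed -i "s/R=np.array(cp\['rotation'\])/R=Rot.from_euler('xyz',cp['rotation'],degrees=True).as_matrix()/; 1a from scipy.spatial.transform import Rotation as Rot" h.py; cat h.py | head -9
```

```text
import numpy as np, cv2
from scipy.spatial.transform import Rotation as Rot
from workcell import status, viewer, bot
def pose(o=None):
    o=o or status.get_obs(); return o['time'],np.round(o['ee_pos'],4),np.round(o['tcp_rot'],2),np.round(o['wrist_force'],1),round(o['opening'],4)
def proj(cp,P):
    K=np.array(cp['camera_matrix']);R=Rot.from_euler('xyz',cp['rotation'],degrees=True).as_matrix();t=np.array(cp['xyz'])
    c=(np.atleast_2d(P)-t)@R; c=c*[1,-1,-1]; p=c@K.T; return p[:,:2]/p[:,2:]
def back(cp,uv,z):
```

View pics/top0.png

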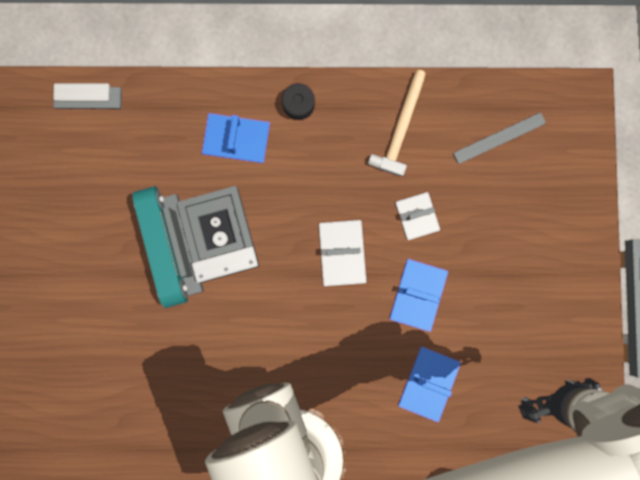

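View pics/scene0.png

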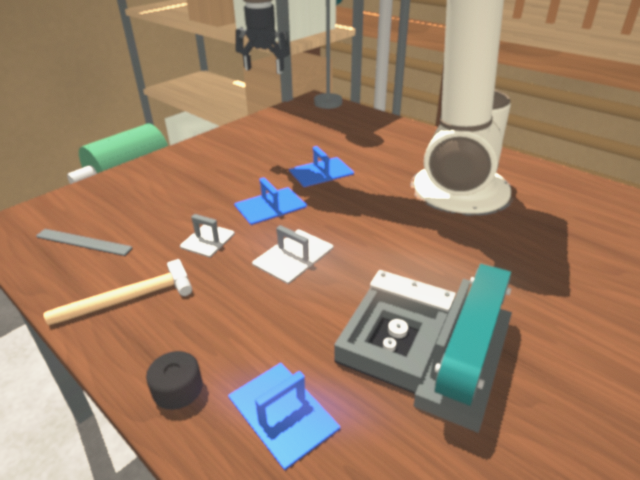

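Run:
```python
from h import *
im=cv2.imread('pics/top0.png')
a=cv2.resize(im[180:310,120:270],None,fx=5,fy=4.5,interpolation=cv2.INTER_CUBIC)
a=cv2.resize(im[180:300,130:280],None,fx=5,fy=5,interpolation=cv2.INTER_CUBIC)
cv2.imwrite('pics/t1.png',a)
a=cv2.resize(im[180:300,305:455],None,fx=5,fy=5,interpolation=cv2.INTER_CUBIC)
cv2.imwrite('pics/t2.png',a)
cp=viewer.camera_params('top')
hsv=cv2.cvtColor(im,cv2.COLOR_BGR2HSV)
m=((hsv[...,1]<40)&(hsv[...,2]>140)).astype(np.uint8)
m=cv2.morphologyEx(m,cv2.MORPH_CLOSE,np.ones((9,9)))
n,l,s,c=cv2.connectedComponentsWithStats(m)
for i in range(1,n):
    x,y,w,h,ar=s[i]
    if 120<y<300 and 180<x<450 and ar>300:
        cn=cv2.findContours((l==i).astype(np.uint8),0,1)[0][0]
        r=cv2.minAreaRect(cn); b=cv2.boxPoints(r); 
        for z in [0.006]:
            B=back(cp,b,z)
            print(s[i],r,'\n',B.round(4),np.linalg.norm(np.diff(B,axis=0),axis=1),B.mean(0))
            d=B[1]-B[0];print(np.degrees(np.arctan2(d[1],d[0])))
```

```text
[369 155  37  21 416] ((386.98309326171875, 163.9646453857422), (37.331321716308594, 11.815113067626953), 19.440034866333008) 
 [[ 0.7092 -0.184   0.006 ]
 [ 0.7368 -0.1938  0.006 ]
 [ 0.7061 -0.2795  0.006 ]
 [ 0.6786 -0.2696  0.006 ]] [0.02925024 0.09107999 0.02922618] [ 0.70768997 -0.23170813  0.006     ]
-19.588037428156138
[ 183  187   75  106 4273] ((209.26779174804688, 240.34356689453125), (88.53463745117188, 79.51779174804688), 72.3874282836914) 
 [[0.5943 0.3234 0.006 ]
 [0.6531 0.141  0.006 ]
 [0.4482 0.075  0.006 ]
 [0.3908 0.256  0.006 ]] [0.19160017 0.21523453 0.18982926] [0.52160422 0.1988524  0.006     ]
-72.14915824815634
[ 396  193   44   47 1382] ((417.3232727050781, 215.7021484375), (40.64716720581055, 34.629913330078125), 72.12130737304688) 
 [[ 0.6149 -0.2494  0.006 ]
 [ 0.641  -0.33    0.006 ]
 [ 0.5464 -0.359   0.006 ]
 [ 0.5206 -0.2787  0.006 ]] [0.08469382 0.09894449 0.08432847] [ 0.5807336  -0.30424731  0.006     ]
-72.07534080880593
[ 319  220   47   66 2705] ((341.89703369140625, 252.6617431640625), (63.27460861206055, 43.10343551635742), 85.60128784179688) 
 [[ 0.5635 -0.0632  0.006 ]
 [ 0.5715 -0.1673  0.006 ]
 [ 0.4189 -0.1781  0.006 ]
 [ 0.4111 -0.0747  0.006 ]] [0.10443462 0.15301882 0.10368042] [ 0.4912456  -0.12080982  0.006     ]
-85.60946259867806
```

View pics/t1.png

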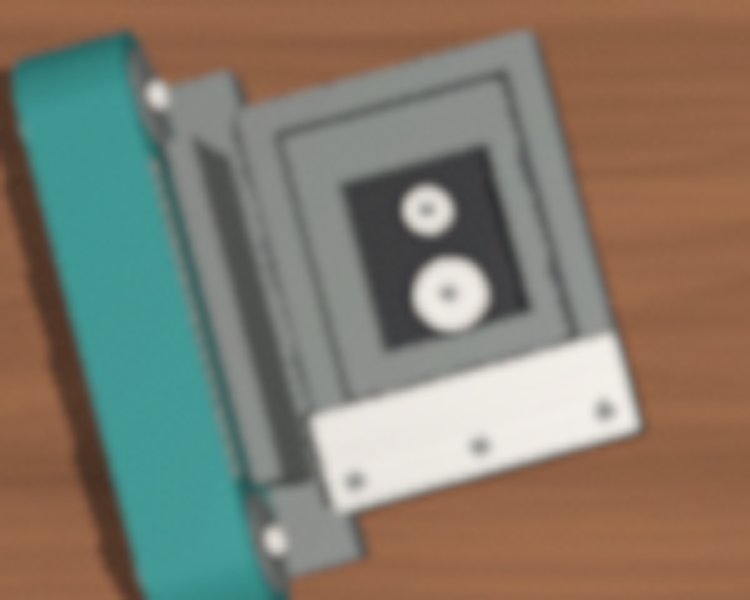

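View pics/t2.png

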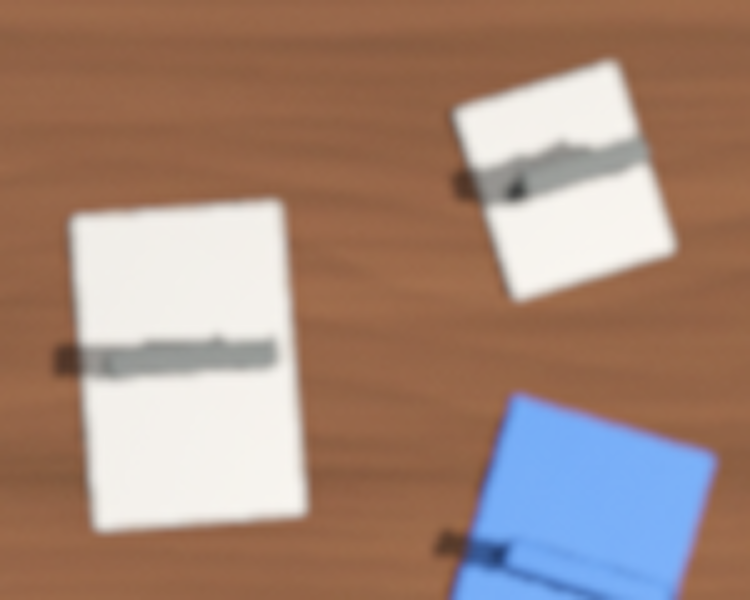

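Run:
```python
from h import *
from scipy.optimize import least_squares
cp=viewer.camera_params('top')
z=np.array([[310,412],[614,333],[643,430],[337,513],[533,32],[343,185],[487,147],[530,310],[386,351]],float)
uv=(z+.5)/5-.5+[130,180]
M=np.array([[-53,72,28],[-53,-72,28],[-98,-72,28],[-98,72,28],[98,-72,18],[55,37,0],[55,-37,0],[-30,-37,0],[-30,37,0]])/1e3
def pts(p):
    c,s=np.cos(p[2]),np.sin(p[2]); return M@np.array([[c,s,0],[-s,c,0],[0,0,1]])+[p[0],p[1],.025]
f=lambda p:(proj(cp,pts(p))-uv)
r=least_squares(lambda p:f(p).ravel(),[.5,.15,.2],loss='soft_l1')
print(r.x[:2],np.degrees(r.x[2])); print(f(r.x).round(2))
# cover
z=np.array([[71,213],[282,199],[308,515],[96,531]],float);uv=(z+.5)/5-.5+[305,180]
B=back(cp,uv,.006);print(B,B.mean(0),np.linalg.norm(np.diff(B,axis=0),axis=1),np.degrees(np.arctan2(*(B[0]-B[3])[1::-1])),np.degrees(np.arctan2(*(B[1]-B[2])[1::-1])))
# bar top z .061
z=np.array([[96,363],[276,354]],float);print(back(cp,(z+.5)/5-.5+[305,180],.061))
print(proj(cp,[[.491,-.1208,.061]]))
```

```text
[0.53421023 0.17386907] 15.290402482632082
[[ 0.61  1.08]
 [-0.24  0.52]
 [-1.05 -0.27]
 [ 0.09 -0.43]
 [-0.06 -0.41]
 [-0.68 -0.51]
 [ 0.58 -1.05]
 [ 1.1   0.57]
 [-0.26  0.59]]
[[ 0.56489875 -0.06518089  0.006     ]
 [ 0.57166392 -0.16742936  0.006     ]
 [ 0.41874898 -0.17898389  0.006     ]
 [ 0.41123818 -0.07697874  0.006     ]] [ 0.49163746 -0.12214322  0.006     ] [0.10247203 0.15335087 0.10228129] 4.390478919388366 4.321161121582516
[[ 0.4885722  -0.07638638  0.061     ]
 [ 0.49266643 -0.15993112  0.061     ]]
[[342.94530398 251.1346236 ]]
```

Call:
move_arm(commands=[{"claw": 1, "travel": [0, 0, 0], "turn": -7}, {"claw": 1, "travel": [0, 0, 0], "turn": -7}, {"claw": 1, "travel": [0, 0, 0], "turn": -7}, {"claw": 1, "travel": [0, 0, 0], "turn": -7}, {"claw": 1, "travel": [0, 0, 0], "turn": -7}], squeeze=40)

```text
time: 0.52
ee_pos: [0.1967, -0.5136, 0.4043]
tcp_rot: [-180.0, -0.0, 56.3]
wrist_force: [0.7, 0.4, 0.2]
opening: 0.0857
```

Call:
move_arm(commands=[{"claw": 1, "travel": [0, 0, 0], "turn": -7}, {"claw": 1, "travel": [0, 0, 0], "turn": -7}, {"claw": 1, "travel": [0, 0, 0], "turn": -7}, {"claw": 1, "travel": [0, 0, 0], "turn": -7}, {"claw": 1, "travel": [0, 0, 0], "turn": -7}])

```text
time: 0.93
ee_pos: [0.1967, -0.5136, 0.4042]
tcp_rot: [-180.0, -0.0, 91.3]
wrist_force: [-0.3, -0.3, -0.5]
opening: 0.0855
```

Call:
move_arm(commands=[{"claw": 1, "travel": [0, 0, 0], "turn": -3.4}, {"claw": 1, "travel": [0, 0, 0], "turn": 0}])

```text
time: 1.1
ee_pos: [0.1967, -0.5136, 0.4043]
tcp_rot: [-180.0, -0.0, 94.5]
wrist_force: [0.4, -0.3, -0.7]
opening: 0.0854
```

```bash
cat >> h.py <<'E'
def plan(target,o=None):
    o=o or status.get_obs(); R=Rot.from_euler('xyz',o['tcp_rot'],degrees=True).as_matrix()
    return ((np.array(target)-o['ee_pos'])@R*100).round(2)
E
python3 - <<'E'
from h import *
print(pose(), status.get_obs()['q'], plan([.491,-.121,.404]))
E
```

```text
(1.1, array([ 0.1967, -0.5136,  0.4043]), array([-1.7999e+02, -4.0000e-02,  9.4510e+01]), array([ 0.4, -0.3, -0.7]), 0.0854) [-6.90426417e+01  4.99804801e+00  1.00549892e+01  9.51000992e+01
  1.39973090e-03  1.64443434e+01] [36.82 32.43  0.05]
```

Call:
move_arm(commands=[{"claw": 1, "travel": [2.45, 2.16, 0], "turn": 0}, {"claw": 1, "travel": [2.45, 2.16, 0], "turn": 0}, {"claw": 1, "travel": [2.45, 2.16, 0], "turn": 0}, {"claw": 1, "travel": [2.45, 2.16, 0], "turn": 0}, {"claw": 1, "travel": [2.45, 2.16, 0], "turn": 0}])

```text
time: 1.52
ee_pos: [0.2957, -0.382, 0.4045]
tcp_rot: [-180.0, -0.0, 94.2]
wrist_force: [0.4, -0.1, -0.9]
opening: 0.0854
```

Call:
move_arm(commands=[{"claw": 1, "travel": [2.45, 2.16, 0], "turn": 0}, {"claw": 1, "travel": [2.45, 2.16, 0], "turn": 0}, {"claw": 1, "travel": [2.45, 2.16, 0], "turn": 0}, {"claw": 1, "travel": [2.45, 2.16, 0], "turn": 0}, {"claw": 1, "travel": [2.45, 2.16, 0], "turn": 0}])

```text
time: 1.93
ee_pos: [0.3941, -0.2514, 0.4046]
tcp_rot: [-180.0, -0.0, 94.2]
wrist_force: [0.5, 0.2, -0.4]
opening: 0.0856
```

Call:
move_arm(commands=[{"claw": 1, "travel": [2.45, 2.16, 0], "turn": 0}, {"claw": 1, "travel": [2.45, 2.16, 0], "turn": 0}, {"claw": 1, "travel": [2.45, 2.16, 0], "turn": 0}, {"claw": 1, "travel": [1, 1, 0], "turn": 0}, {"claw": 1, "travel": [0, 0, 0], "turn": 0}])

```text
time: 2.35
ee_pos: [0.4632, -0.1618, 0.4042]
tcp_rot: [-180.0, -0.0, 94.4]
wrist_force: [-0.1, -0.0, -0.5]
opening: 0.0854
```

Run:
```python
from h import *
print(pose(), plan([.491,-.121,.404]))
cp=viewer.camera_params('wrist');cv2.imwrite('pics/w1.png',viewer.camera('wrist'));print(cp)
print(proj(cp,[[.491,-.121,.061],[.534,.174,.025]]))
```

```text
(2.35, array([ 0.4632, -0.1618,  0.4042]), array([-1.7998e+02, -4.0000e-02,  9.4400e+01]), array([-0.1, -0. , -0.5]), 0.0854) [3.86 3.09 0.02]
{'camera_matrix': array([[335.93870749,   0.        , 312.85196015],
       [  0.        , 335.93870749, 244.85459755],
       [  0.        ,   0.        ,   1.        ]]), 'xyz': array([ 0.45800836, -0.09814453,  0.37313674]), 'rotation': array([-14.88766719,   0.0256162 ,   4.42380268])}
[[ 346.94143549  184.12111312]
 [ 434.24023832 -188.52380033]]
```

View pics/w1.png

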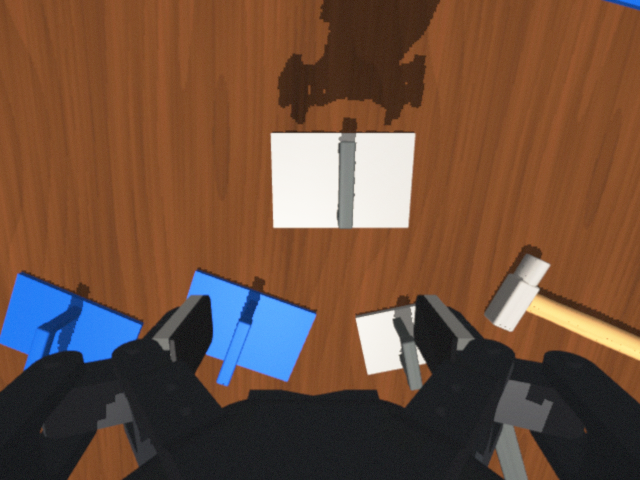

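Run:
```python
from h import *
cp=viewer.camera_params('wrist')
B=back(cp,[[271,132],[414,132],[409,228],[274,228]],.006);print(B.round(4),B.mean(0),np.linalg.norm(np.diff(B,axis=0),axis=1),np.degrees(np.arctan2(*(B[1]-B[0])[1::-1])))
b=back(cp,[[347,141],[345,227]],.061);print(b,b.mean(0))
```

```text
[[ 0.4118 -0.0792  0.006 ]
 [ 0.5598 -0.0678  0.006 ]
 [ 0.5699 -0.1691  0.006 ]
 [ 0.4197 -0.1807  0.006 ]] [ 0.49027879 -0.12418139  0.006     ] [0.14845647 0.10179177 0.15067504] 4.405217477052398
[[ 0.48624703 -0.08459414  0.061     ]
 [ 0.49238306 -0.16232606  0.061     ]] [ 0.48931505 -0.1234601   0.061     ]
```

Run:
```python
from h import *
print(plan([.490,-.123,.209]))
```

```text
[ 3.76  3.08 19.52]
```

Call:
move_arm(commands=[{"claw": 1, "travel": [1.2, 0.97, 2], "turn": 0}, {"claw": 1, "travel": [1.23, 0.98, 2.5], "turn": 0}, {"claw": 1, "travel": [1.23, 0.98, 2.5], "turn": 0}, {"claw": 1, "travel": [0, 0, 3], "turn": 0}, {"claw": 1, "travel": [0, 0, 0], "turn": 0}])

```text
time: 2.82
ee_pos: [0.4868, -0.1253, 0.2991]
tcp_rot: [-179.6, -0.1, 94.3]
wrist_force: [-0.9, -0.1, -1.2]
opening: 0.0854
```

Run:
```python
from h import *
print(plan([.490,-.123,.209]))
```

```text
[0.18 0.41 9.01]
```

Call:
move_arm(commands=[{"claw": 1, "travel": [0.1, 0.15, 3], "turn": 0}, {"claw": 1, "travel": [0, 0, 3], "turn": 0}, {"claw": 1, "travel": [0, 0, 2], "turn": 0}, {"claw": 1, "travel": [0, 0, 0], "turn": 0}, {"claw": 1, "travel": [0, 0, 0], "turn": 0}])

```text
time: 3.23
ee_pos: [0.4892, -0.1249, 0.2257]
tcp_rot: [-180.0, -0.0, 94.3]
wrist_force: [-0.2, 0.2, 0.5]
opening: 0.0857
```

Run:
```python
from h import *
print(pose(),plan([.490,-.123,.209]))
cv2.imwrite('pics/w2.png',viewer.camera('wrist'))
```

```text
(3.2333, array([ 0.4892, -0.1249,  0.2257]), array([-179.96,   -0.  ,   94.25]), array([-0.2,  0.2,  0.5]), 0.0857) [0.19 0.09 1.67]
```

View pics/w2.png

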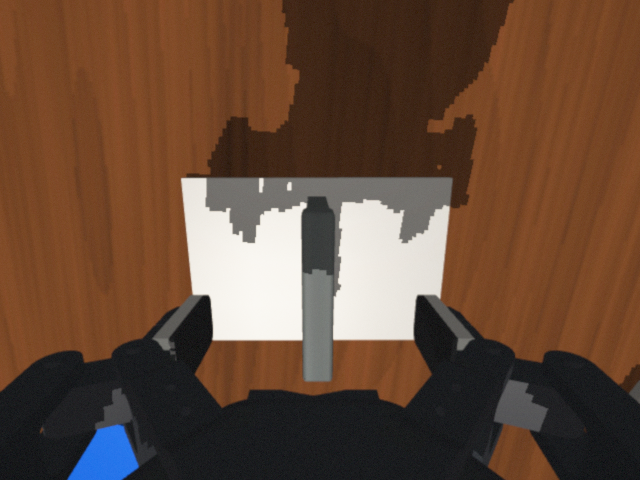

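Call:
move_arm(commands=[{"claw": 1, "travel": [0.19, 0.1, 1.5], "turn": 0}, {"claw": 1, "travel": [0, 0, 0], "turn": 0}, {"claw": -1, "travel": [0, 0, 0], "turn": 0}, {"claw": -1, "travel": [0, 0, 0], "turn": 0}, {"claw": -1, "travel": [0, 0, 0], "turn": 0}], squeeze=60)

```text
time: 3.7
ee_pos: [0.4907, -0.1224, 0.2111]
tcp_rot: [179.9, 0.0, 94.3]
wrist_force: [0.6, -0.9, 0.2]
opening: 0.0517
```

Call:
move_arm(commands=[{"claw": -1, "travel": [0, 0, 0], "turn": 0}, {"claw": -1, "travel": [0, 0, 0], "turn": 0}, {"claw": -1, "travel": [0, 0, 0], "turn": 0}, {"claw": -1, "travel": [0, 0, 0], "turn": 0}])

```text
time: 4.03
ee_pos: [0.4906, -0.1222, 0.2102]
tcp_rot: [180.0, 0.0, 94.4]
wrist_force: [0.1, 0.6, 3.4]
opening: 0.013
```

Gripped (13–14 mm opening). Lift.

Call:
move_arm(commands=[{"claw": -1, "travel": [0, 0, -1], "turn": 0}, {"claw": -1, "travel": [0, 0, -2.5], "turn": 0}, {"claw": -1, "travel": [0, 0, -3.5], "turn": 0}, {"claw": -1, "travel": [0, 0, -3.5], "turn": 0}, {"claw": -1, "travel": [0, 0, -3.5], "turn": 0}])

```text
time: 4.45
ee_pos: [0.4898, -0.122, 0.3511]
tcp_rot: [-179.9, -0.0, 94.4]
wrist_force: [1.2, -0.7, -4.3]
opening: 0.0129
```

Call:
move_arm(commands=[{"claw": -1, "travel": [0, 0, -1], "turn": 0}, {"claw": -1, "travel": [0, 0, 0], "turn": 0}, {"claw": -1, "travel": [0, 0, 0], "turn": 0}])

```text
time: 4.7
ee_pos: [0.4904, -0.1222, 0.3587]
tcp_rot: [-180.0, -0.0, 94.4]
wrist_force: [0.7, 0.4, -5.0]
opening: 0.0129
```

Run:
```python
from h import *
print(pose())
cp=viewer.camera_params('wrist')
cv2.imwrite('pics/w3.png',viewer.camera('wrist'))
print(proj(cp,[[.534,.174,.025]]))
cv2.imwrite('pics/s3.png',viewer.camera('scene'))
```

```text
(4.7, array([ 0.4904, -0.1222,  0.3587]), array([-1.7995e+02, -1.0000e-02,  9.4360e+01]), array([ 0.7,  0.4, -5. ]), 0.0129)
[[ 408.50022576 -183.87224398]]
```

View pics/w3.png

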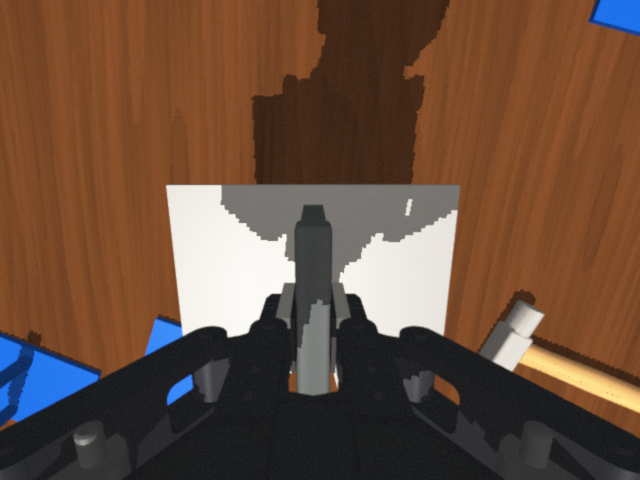

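View pics/s3.png

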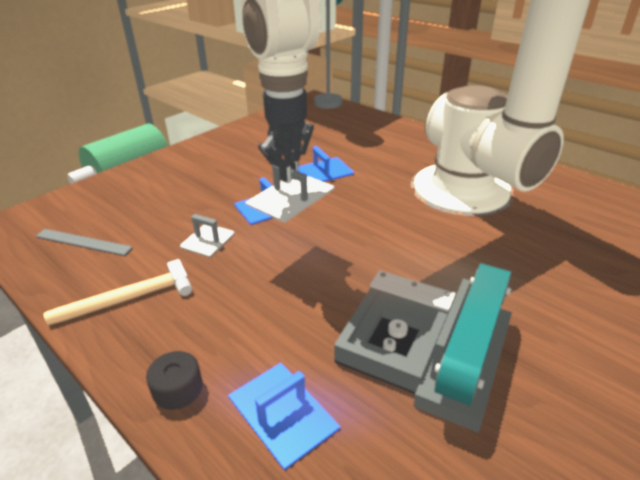

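Call:
move_arm(commands=[{"claw": -1, "travel": [0, 0, 0], "turn": -5.5}, {"claw": -1, "travel": [0, 0, 0], "turn": -5.4}, {"claw": -1, "travel": [3, 0, 0], "turn": 0}, {"claw": -1, "travel": [3.5, 0.5, 0], "turn": 0}, {"claw": -1, "travel": [3.5, 0.5, 0], "turn": 0}])

```text
time: 5.22
ee_pos: [0.4731, -0.0225, 0.3573]
tcp_rot: [-179.8, -0.1, 105.1]
wrist_force: [1.4, -0.0, -4.0]
opening: 0.0126
```

Call:
move_arm(commands=[{"claw": -1, "travel": [2.5, 2, 0], "turn": 0}, {"claw": -1, "travel": [2, 2, 0], "turn": 0}, {"claw": -1, "travel": [0, 0, 0], "turn": 0}, {"claw": -1, "travel": [0, 0, 0], "turn": 0}])

```text
time: 5.55
ee_pos: [0.5005, 0.0321, 0.3573]
tcp_rot: [-179.8, -0.0, 105.4]
wrist_force: [-0.2, 0.2, -4.8]
opening: 0.0129
```

Run:
```python
from h import *
print(pose())
cp=viewer.camera_params('wrist')
cv2.imwrite('pics/w4.png',viewer.camera('wrist'))
print(cp)
M=np.array([[-53,72,28],[-53,-72,28],[-98,-72,28],[-98,72,28],[98,-72,18],[98,72,18],[83,57,18],[83,-57,18],[83,57,0],[55,37,0],[55,-37,0],[-30,-37,0],[-30,37,0]])/1e3
P=M@Rot.from_euler('z',15.3,degrees=True).as_matrix().T+[.534,.174,.025]
print(np.c_[M*1000,proj(cp,P)].round(0))
print(proj(viewer.camera_params('scene'),P).round(0))
```

```text
(5.55, array([0.5005, 0.0321, 0.3573]), array([-1.7978e+02, -4.0000e-02,  1.0540e+02]), array([-0.2,  0.2, -4.8]), 0.0129)
{'camera_matrix': array([[335.93870749,   0.        , 312.85196015],
       [  0.        , 335.93870749, 244.85459755],
       [  0.        ,   0.        ,   1.        ]]), 'xyz': array([0.48300389, 0.09359668, 0.32632257]), 'rotation': array([-14.88872519,   0.21963304,  15.42237642])}
[[-53.  72.  28. 340. -51.]
 [-53. -72.  28. 336. 166.]
 [-98. -72.  28. 279. 166.]
 [-98.  72.  28. 274. -51.]
 [ 98. -72.  18. 520. 166.]
 [ 98.  72.  18. 552. -42.]
 [ 83.  57.  18. 527. -18.]
 [ 83. -57.  18. 504. 147.]
 [ 83.  57.   0. 513.  -6.]
 [ 55.  37.   0. 474.  23.]
 [ 55. -37.   0. 463. 123.]
 [-30. -37.   0. 362. 122.]
 [-30.  37.   0. 366.  23.]]
[[449. 309.]
 [370. 284.]
 [380. 270.]
 [456. 293.]
 [334. 344.]
 [420. 378.]
 [414. 367.]
 [346. 341.]
 [413. 374.]
 [406. 357.]
 [364. 341.]
 [383. 309.]
 [423. 323.]]
```

View pics/w4.png

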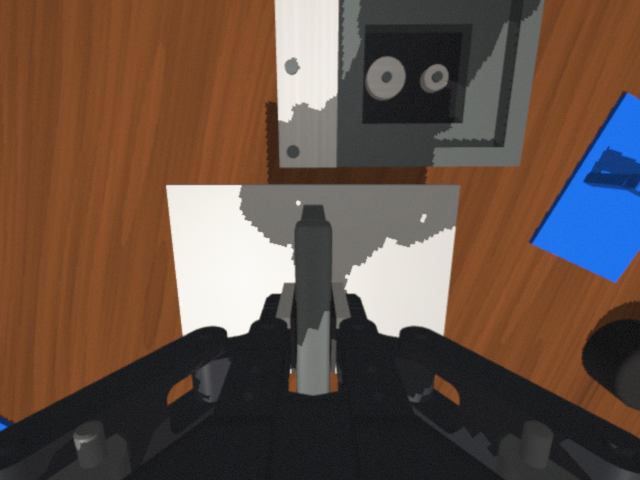

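```bash
cat >> h.py <<'E'
def pk(x,y=0,z=0):
    c,s=np.cos(np.radians(15.3)),np.sin(np.radians(15.3)); return np.array([.534+c*x-s*y,.174+s*x+c*y,z])
def inp(p):
    c,s=np.cos(np.radians(15.3)),np.sin(np.radians(15.3)); d=p[:2]-[.534,.174]; return np.array([c*d[0]+s*d[1],-s*d[0]+c*d[1],p[2]]).round(4)
E
python3 - <<'E'
from h import *
print(pk(.028),plan(pk(.028,0,.3)))
E
```

```text
[0.56100761 0.18138845 0.        ] [12.87  9.85  5.74]
```

Call:
move_arm(commands=[{"claw": -1, "travel": [2, 1.5, 0], "turn": 0}, {"claw": -1, "travel": [2.5, 2, 0], "turn": 0}, {"claw": -1, "travel": [2.5, 2, 0], "turn": 0}, {"claw": -1, "travel": [2.5, 2, 0], "turn": 0}, {"claw": -1, "travel": [2, 1.5, 0], "turn": 0}])

```text
time: 6.02
ee_pos: [0.5576, 0.1662, 0.3585]
tcp_rot: [-179.9, -0.0, 105.2]
wrist_force: [-0.2, -0.6, -4.0]
opening: 0.0127
```

Call:
move_arm(commands=[{"claw": -1, "travel": [1.3, 0.8, 1.5], "turn": 0}, {"claw": -1, "travel": [0, 0, 2], "turn": 0}, {"claw": -1, "travel": [0, 0, 0], "turn": 0}, {"claw": -1, "travel": [0, 0, 0], "turn": 0}])

```text
time: 6.35
ee_pos: [0.561, 0.1791, 0.3231]
tcp_rot: [-179.8, 0.0, 105.2]
wrist_force: [-0.6, 0.2, -3.7]
opening: 0.0129
```

Run:
```python
from h import *
print(pose(),plan(pk(.028,0,.257)))
```

```text
(6.35, array([0.561 , 0.1791, 0.3231]), array([-1.7977e+02,  2.0000e-02,  1.0520e+02]), array([-0.6,  0.2, -3.7]), 0.0129) [0.22 0.09 6.61]
```

Call:
move_arm(commands=[{"claw": -1, "travel": [0.2, 0.05, 2.5], "turn": 0}, {"claw": -1, "travel": [0, 0, 2], "turn": 0}, {"claw": -1, "travel": [0, 0, 1.2], "turn": 0}, {"claw": -1, "travel": [0, 0, 0.4], "turn": 0}, {"claw": -1, "travel": [0, 0, 0], "turn": 0}])

```text
time: 6.77
ee_pos: [0.5612, 0.1815, 0.2636]
tcp_rot: [-179.9, 0.0, 105.2]
wrist_force: [0.3, -0.2, -4.4]
opening: 0.0131
```

Call:
move_arm(commands=[{"claw": -1, "travel": [0, 0, 0], "turn": 0}, {"claw": -1, "travel": [0, 0, 0], "turn": 0}])

```text
time: 6.93
ee_pos: [0.5617, 0.1821, 0.2653]
tcp_rot: [179.9, -0.0, 105.2]
wrist_force: [0.1, -0.4, -4.3]
opening: 0.0126
```

Run:
```python
from h import *
o=status.get_obs();print(pose(),inp(o['ee_pos']),plan(pk(.028,0,.255)))
cv2.imwrite('pics/w5.png',viewer.camera('wrist'))
cv2.imwrite('pics/s5.png',cv2.resize(viewer.camera('scene')[200:440,280:600],None,fx=2.5,fy=2.5))
```

```text
(6.9333, array([0.5617, 0.1821, 0.2653]), array([179.88,  -0.  , 105.24]), array([ 0.1, -0.4, -4.3]), 0.0126) [0.0288 0.0005 0.2653] [-0.05 -0.09  1.03]
```

View pics/w5.png

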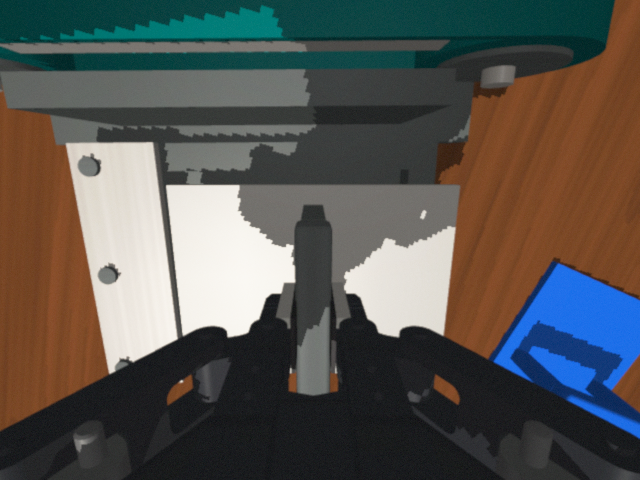

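View pics/s5.png

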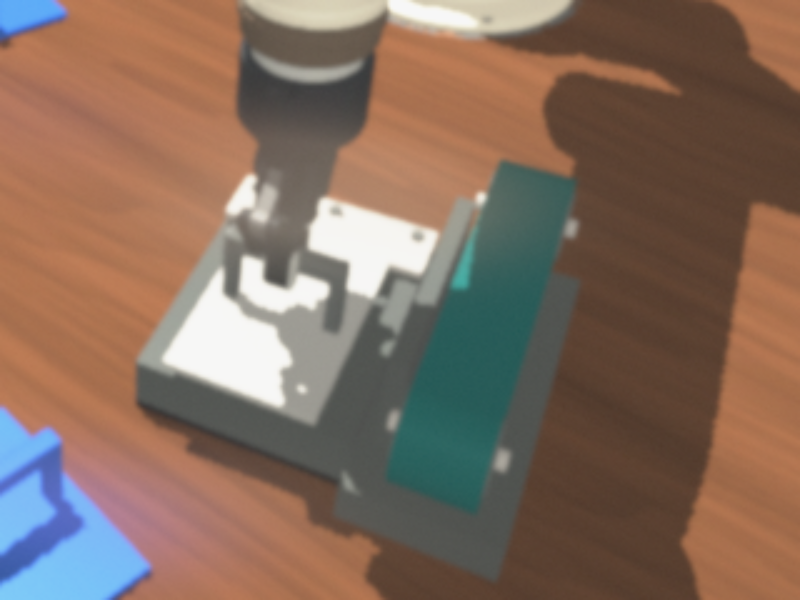

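Call:
move_arm(commands=[{"claw": -1, "travel": [0, 0.15, 0.4], "turn": 0}, {"claw": -1, "travel": [0, 0, 0.4], "turn": 0}, {"claw": -1, "travel": [0, 0, 0], "turn": 0}, {"claw": -1, "travel": [0, 0, 0], "turn": 0}])

```text
time: 7.37
ee_pos: [0.5626, 0.1826, 0.2552]
tcp_rot: [-179.9, 0.0, 105.3]
wrist_force: [-0.3, 0.9, -5.0]
opening: 0.0128
```

Run:
```python
from h import *
o=status.get_obs();print(pose(),inp(o['ee_pos']),plan(pk(.03,0,.2535)))
```

```text
(7.3667, array([0.5626, 0.1826, 0.2552]), array([-179.95,    0.  ,  105.26]), array([-0.3,  0.9, -5. ]), 0.0128) [0.0299 0.0008 0.2552] [-0.08  0.01  0.17]
```

Call:
move_arm(commands=[{"claw": -1, "travel": [-0.08, 0, 0.15], "turn": 0}, {"claw": -1, "travel": [0, 0, 0], "turn": 0}, {"claw": -0.1, "travel": [0, 0, 0], "turn": 0}, {"claw": -0.1, "travel": [0, 0, 0], "turn": 0}, {"claw": -0.1, "travel": [0, 0, 0], "turn": 0}])

```text
time: 7.78
ee_pos: [0.5632, 0.1819, 0.2549]
tcp_rot: [179.9, -0.0, 105.3]
wrist_force: [-0.6, -0.0, -0.3]
opening: 0.0383
```

Call:
move_arm(commands=[{"claw": -0.1, "travel": [0, 0, 0], "turn": 0}, {"claw": -0.1, "travel": [0, 0, 0], "turn": 0}, {"claw": -0.1, "travel": [0, 0, 0], "turn": 0}, {"claw": -0.1, "travel": [0, 0, 0], "turn": 0}])

```text
time: 8.12
ee_pos: [0.563, 0.1819, 0.2544]
tcp_rot: [180.0, -0.0, 105.3]
wrist_force: [-0.6, -0.9, 0.9]
opening: 0.0383
```

Run:
```python
from h import *
o=status.get_obs();print(pose(),inp(o['ee_pos']))
cv2.imwrite('pics/w6.png',viewer.camera('wrist'))
cv2.imwrite('pics/s6.png',cv2.resize(viewer.camera('scene')[200:440,280:600],None,fx=2.5,fy=2.5))
```

```text
(8.1167, array([0.563 , 0.1819, 0.2544]), array([179.98,  -0.  , 105.26]), array([-0.6, -0.9,  0.9]), 0.0383) [ 3.010e-02 -1.000e-04  2.544e-01]
```

View pics/w6.png

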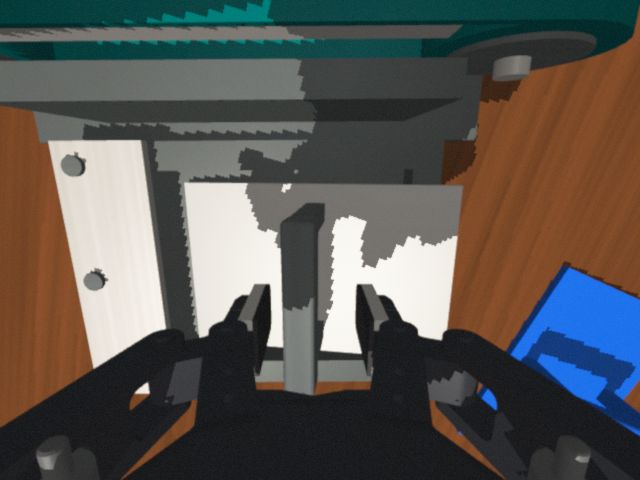

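View pics/s6.png

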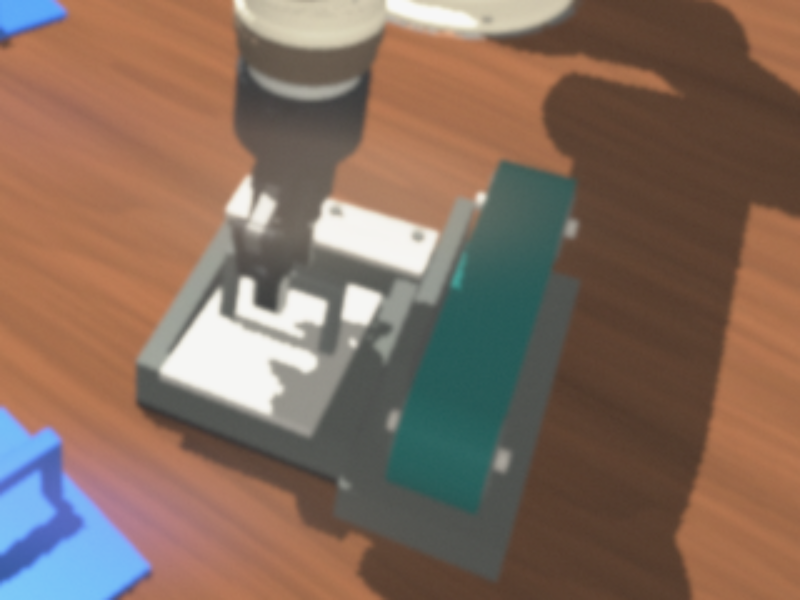

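Call:
move_arm(commands=[{"claw": -0.1, "travel": [0, 0, 0.6], "turn": 0}, {"claw": -0.1, "travel": [0, 0, 0.6], "turn": 0}, {"claw": -0.1, "travel": [0, -0.7, 0], "turn": 0}, {"claw": -0.1, "travel": [0, -0.7, 0], "turn": 0}, {"claw": -0.1, "travel": [0, 0, 0], "turn": 0}])

```text
time: 8.63
ee_pos: [0.5482, 0.1778, 0.242]
tcp_rot: [-179.9, 0.0, 105.3]
wrist_force: [0.2, -0.0, 0.2]
opening: 0.0386
```

Call:
move_arm(commands=[{"claw": -0.1, "travel": [0, -0.5, 0], "turn": 0}, {"claw": -0.1, "travel": [0, -0.5, 0], "turn": 0}, {"claw": -0.1, "travel": [0, -0.5, 0], "turn": 0}, {"claw": -0.1, "travel": [0, 0, 0], "turn": 0}])

```text
time: 8.97
ee_pos: [0.5342, 0.174, 0.2424]
tcp_rot: [-180.0, -0.0, 105.3]
wrist_force: [0.9, 0.6, 0.5]
opening: 0.038
```

Run:
```python
from h import *
o=status.get_obs();print(pose(),inp(o['ee_pos']))
cv2.imwrite('pics/w7.png',viewer.camera('wrist'))
```

```text
(8.9667, array([0.5342, 0.174 , 0.2424]), array([-179.99,   -0.  ,  105.26]), array([0.9, 0.6, 0.5]), 0.038) [ 2.000e-04 -1.000e-04  2.424e-01]
```

View pics/w7.png

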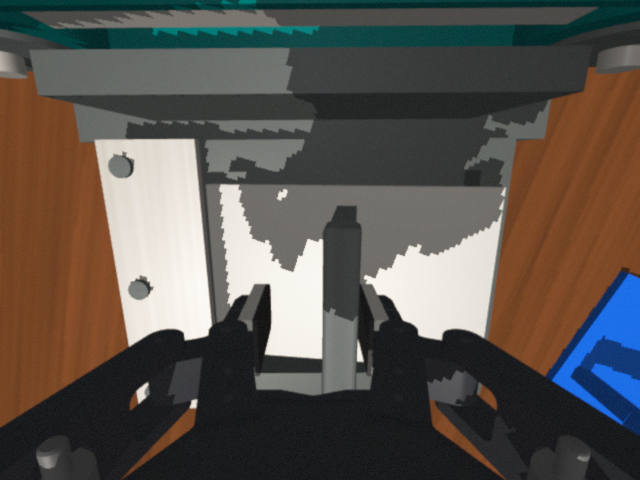

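Call:
move_arm(commands=[{"claw": -0.1, "travel": [0, -0.4, 0], "turn": 0}, {"claw": -0.1, "travel": [0, -0.4, 0], "turn": 0}, {"claw": -0.1, "travel": [0, -0.4, 0], "turn": 0}, {"claw": -0.1, "travel": [0, 0, 0], "turn": 0}])

```text
time: 9.35
ee_pos: [0.5228, 0.1709, 0.2422]
tcp_rot: [-180.0, 0.0, 105.3]
wrist_force: [-0.2, -0.0, 0.2]
opening: 0.0384
```

Run:
```python
from h import *
o=status.get_obs();print(pose(),inp(o['ee_pos']))
cv2.imwrite('pics/w8.png',viewer.camera('wrist'))
cv2.imwrite('pics/s8.png',cv2.resize(viewer.camera('scene')[200:440,280:600],None,fx=2.5,fy=2.5))
```

```text
(9.35, array([0.5228, 0.1709, 0.2422]), array([-179.97,    0.  ,  105.26]), array([-0.2, -0. ,  0.2]), 0.0384) [-0.0117 -0.      0.2422]
```

View pics/w8.png

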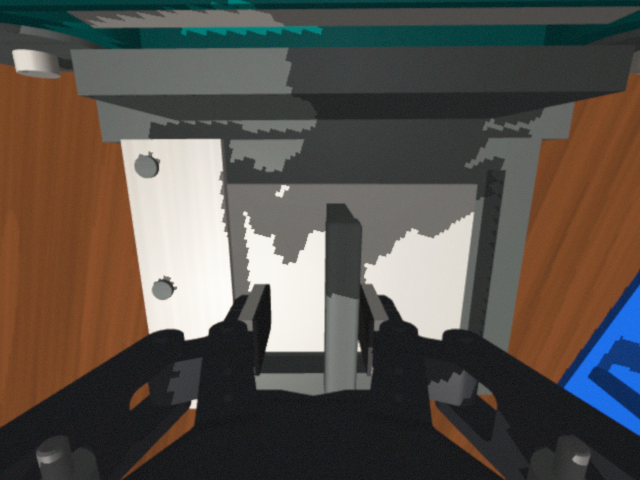

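View pics/s8.png

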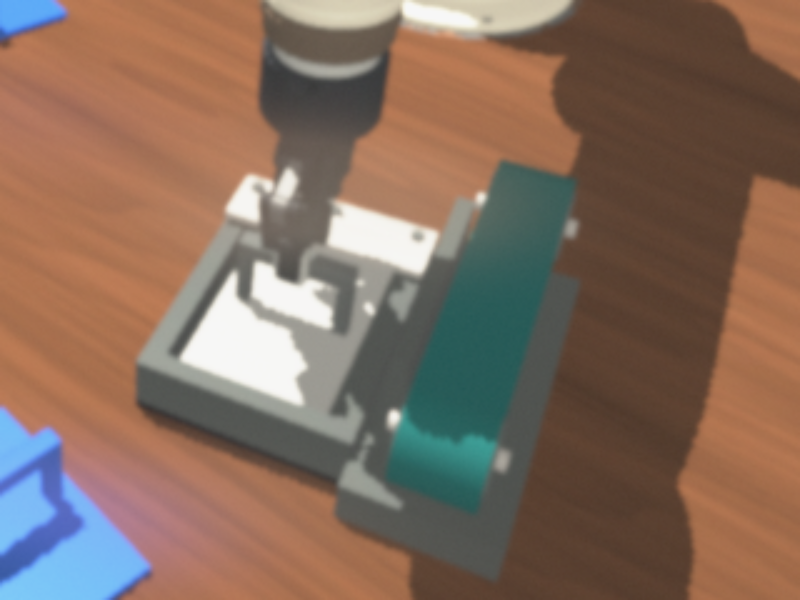

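Call:
move_arm(commands=[{"claw": -0.1, "travel": [0, 0.5, 0], "turn": 0}, {"claw": -0.1, "travel": [0, 0.5, 0], "turn": 0}, {"claw": 0.1, "travel": [0, 0, 0], "turn": 0}, {"claw": 0.1, "travel": [0, 0, -2], "turn": 0}, {"claw": 0.1, "travel": [0, 0, -3], "turn": 0}])

```text
time: 9.87
ee_pos: [0.5327, 0.1735, 0.2896]
tcp_rot: [-179.7, 0.0, 105.3]
wrist_force: [1.3, 0.8, 0.8]
opening: 0.0467
```

Call:
move_arm(commands=[{"claw": 0.1, "travel": [0, 0, -3], "turn": 0}, {"claw": 0.1, "travel": [-1, 0, -3], "turn": 0}, {"claw": 0.1, "travel": [-2, 0, -1], "turn": 0}, {"claw": 0.1, "travel": [-2, 0, 0], "turn": 0}, {"claw": 0.1, "travel": [0, 0, 0], "turn": 0}])

```text
time: 10.28
ee_pos: [0.5472, 0.1234, 0.3632]
tcp_rot: [179.9, 0.1, 105.2]
wrist_force: [0.5, -0.7, -0.7]
opening: 0.0469
```

Run:
```python
from h import *
o=status.get_obs();print(pose(),inp(o['ee_pos']))
cp=viewer.camera_params('wrist')
cv2.imwrite('pics/w9.png',viewer.camera('wrist'))
cv2.imwrite('pics/s9.png',viewer.camera('scene'))
def P(l): return proj(cp,[pk(a/1e3,b/1e3,(25+c)/1e3) for a,b,c in l]).round(0)
print(P([[0,40,61],[0,-40,61],[75,50,6],[75,-50,6],[-53,0,28],[83,-57,18],[83,57,18]]))
```

```text
(10.2833, array([0.5472, 0.1234, 0.3632]), array([1.7990e+02, 5.0000e-02, 1.0515e+02]), array([ 0.5, -0.7, -0.7]), 0.0469) [-0.0006 -0.0523  0.3632]
[[313. 112.]
 [314. 226.]
 [403. 107.]
 [396. 225.]
 [248. 170.]
 [407. 235.]
 [417.  96.]]
```

View pics/w9.png

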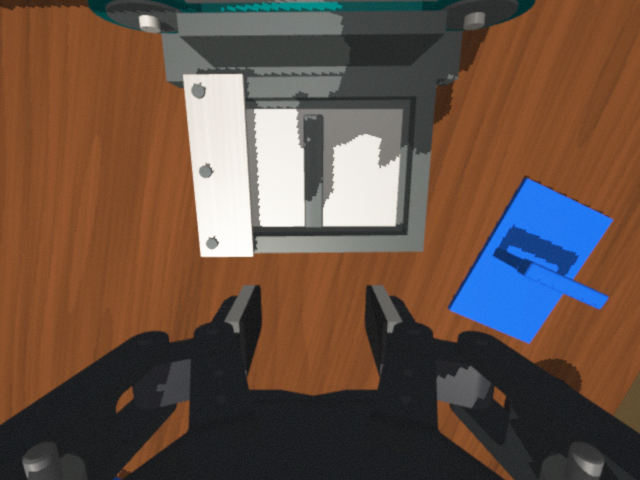

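View pics/s9.png

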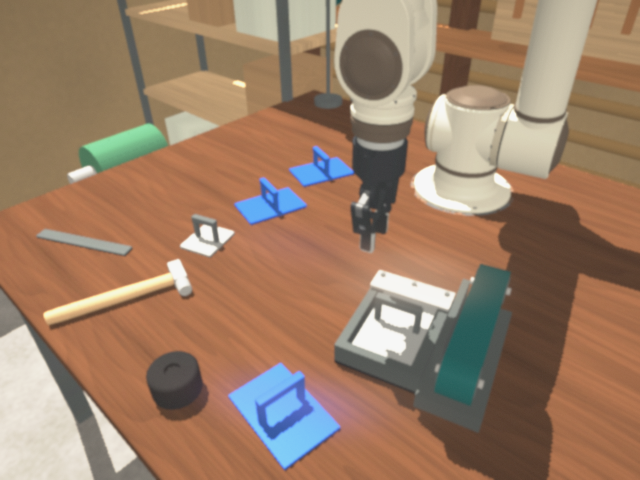

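Run:
```python
from h import *
bot.job_done(); print(pose())
```

```text
the job is handed in; nothing more can be done
the job is handed in; nothing more can be done
```

The long cover is lying flat in its pocket with one end under the lip. I handed the job in just after 10.3 s on the robot's clock. Handing in gives no verdict, so the result rests on my own checks.

**How it went in:** the tool cannot be tilted. I carried the cover level, set its far end on the far wall and let go. The lip-side end dropped into the pocket. I then pushed the bar toward the lip with one finger until the far end slid off the wall and fell flat.

**Last checks:**
- **Position:** in the final wrist picture the bar runs from (313,115) to (314,228). A perfectly seated cover would put it at (313,112) to (314,226), so it is about 2 mm off.
- **Flatness:** the plate's far edge falls on the predicted line for a flat, aligned cover. I judged height and tilt only from this picture and did not measure them separately.
- **Short cover:** it looks to be in the same place in the first and last scene pictures.
- **Forces:** the wrist readings I saw stayed at about 5 N or less.
- **Clearance:** the gripper was open and clear of everything at hand-in.

No check failed or disagreed. The top and wrist cameras agreed to within about 3 mm on where the cover lay and about 1 mm on the pocket.

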